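Tilt a soaked tile out of the tank and lay it on the balance

TASK

The longer of the two tiles in the drained soaking tank is due for weighing: holding its upper edge, tilt it out of the tank without catching its foot under the turned-in splash lip, lean it on the wire drain rack with its foot on the two bent-up toes, and let go. Then take it again, across its long sides, and lay it gently flat in the middle of the balance pan. Leave the shorter tile in the tank and everything else on the bench as they are.

Things in the scene. Friction and masses are not known exactly. Their poses are not given: they have to be found in the camera images.
- tile_mid (a point): centre of the long tile, a brown ceramic strip 150 long x 58 wide x 9 mm thick, about 0.18 kg. Its z axis runs along its length from foot to upper edge, y across its width, x through its thickness. At the start it leans in one of the tank's two bays (see body tile)
- tile_top (a point): middle of the long tile's upper edge (75 mm from its centre along its z). At the start the last 44 mm below this edge stand out beyond the tank's plain rim
- tile_foot (a point): middle of the long tile's lower (foot) edge (75 mm from its centre against its z)
- short_mid (a point): centre of the shorter tile, the same brown ceramic, 120 x 58 x 9 mm, leaning in the same way in the other bay, standing out only 14 mm beyond the rim; it stays there
- tank: fixed stainless soaking tank, empty; origin on the bench under its middle; 74 mm along x, 148 along y, rim 96 high, walls 4. Two bays at y = +36 and -36 mm, each inside 66 (x) by 68 (y) by 88 mm deep, floor at 8 mm. The -x rim is plain; on the +x rim a 4 mm thick splash lip (top at 100 mm) is turned in 18 mm over the bays, above the tiles' feet. Its -x side faces about to the robot's left (+y)
- rack: fixed wire drain rack on a drip tray (170 x 100 x 14 mm); origin on the bench under its middle. Two 8 mm rods at y = +16 and -16 mm slope at 45 deg, rising to its -x side (about the robot's left); at the low end they bend up 90 deg as 24 mm toes. Their upper surface starts at the toes (x = +56, z = 36 mm) and runs 95 mm up the slope; a 150 mm tile overhangs the top by 55 mm
- rack_rest (a point): where the centre of the long tile lies when it leans properly on the rack (foot on the toes, centred across): x = +6, y = 0, z = 92 mm from the rack's origin; axes as the rack's
- balance: fixed precision balance, housing 305 (x) x 205 (y) mm, 62 mm high under the pan, lower display panel at its -x end; origin on the bench under its middle
- pan_mid (a point): middle of the top surface of the balance's square steel pan, 180 x 180 x 4 mm, sides parallel to the balance's x and y, its top 74 mm above the bench and free all round; it gives under load by 0.4 mm per N, 5 mm at most
- pan: the balance pan itself; origin at the middle of its top surface
- tile: the long tile; origin at the foot, mid-width, on its lower face; axes as point tile_mid. In the tank its foot stands in the bottom corner under the lip and its length tilts 0.587 rad (33.6 deg) from vertical, upper edge towards the tank's -x side, its x axis up and to the tank's +x side; its lower face rests on the plain -x rim, 106 mm from the foot
- short: the shorter tile as a whole; origin at its foot, likewise
- jar: loose brown glass jar with white cap, 48 mm across, 62 high, origin at its underside; to be left alone
- beaker: loose glass beaker, 56 mm across, 75 high, origin at its underside; to be left alone
- solvent: loose brown glass bottle with blue cap, 68 mm across, 150 high, origin at its underside; to be left alone
- marker: loose black marker pen, 142 mm long, 12 thick, lying near the robot, origin at its underside; to be left alone
- gloves: loose box of gloves, 235 x 120 x 75 mm, origin at its underside; to be left alone
- caliper: loose steel caliper, 160 mm long, lying flat, origin at its underside; to be left alone
- lip: the tank's turned-in splash lip: steel strip 22 (tank x) x 148 (tank y) x 4 mm along the tank's +x rim, underside 96 mm above the bench, its free edge 18 mm inside the bays, 48 mm from the plain rim's inner edge; origin at the middle of its underside
Mind the look-alikes: they are no part of the job. What is shaped like the rack but black is not meant.

How it is judged:
By the outcome, as a careful person would: the job done as asked, in the order asked, and still so for the second after the job is handed in, with the robot touching nothing.
It also fails if it takes over 67 s, if anything falls off the work surface, if the arm or the gripper's body presses on something with over 40 N, if the wrist force passes 120 N, or if a joint passes its speed limit or range.

ROBOT

A 6-joint arm with a two-finger parallel gripper is mounted at the origin on the work surface. World frame = base frame: x ahead of the robot, y to its left, z up, the work surface at z = 0. Lengths are in m, angles in rad, forces in N, time in s.
With the tool pointing down it reaches from about 0.325 to 1 m from the base axis. Payload 5.1 kg.
Tool frame: the origin (TCP) lies at the very end of the fingers, on their centre line; the grasp point (between the pads) lies 19 mm behind it (env.grip_depth is the z of the grasp point in the tool frame, in m); z points along the fingers, y is the line along which they close (so a half turn about z gives the same grasp; the last joint's range is limited). The gripper opens to 85 mm and grips with 20 to 120 N. Pads are 22 mm wide; open, the fingers measure 114 mm over their backs; the gripper's body (76 mm by 85 mm) begins 54 mm behind the grasp point. The pads swing forward as they close: fully open they stand 13 mm farther back than shut.
Start: joints at [-1.284, 0.124, 1.65, -0, 1.367, -0.083], TCP at [0.235, -0.606, 0.231] pointing down, gripper open.
Joint ranges: [-2.61, 2.61], [-1.02, 2.33], [0.03, 2.71], [-1.35, 4.49], [0.32, 2.68], [-2.91, 2.91]. Speed limits (rad/s): [2.57, 2.57, 3.14, 3.14, 3.14, 3.14].

INTERFACE

Orientations are given as a 3x3 rotation matrix whose columns are the frame's x, y, z axes.
In Python, from rig import env, cams, order gives the robot as it stands.
- The arm moves only by the tool move_arm, never from a script. Its argument "commands" is a list of rows, each an object with "xyz": the shift along the world's x, y, z in m, a list of three; "dr": the turn, a rotation vector about the world's x, y, z in rad, a list of three; "claw": the opening in per cent of the stroke, from 0 (shut) to 100 (fully open). In form: [{"xyz": [dx, dy, dz], "dr": [rx, ry, rz], "claw": claw}, ...]. A call has 1 to 20 rows; each row is the pose to reach, as a shift and turn from the pose commanded when the call began; what a row does not reach only later rows make up. A row lasts 1/10 s, in which the tool goes at most 50 mm and 8.59 degrees, less where a joint would pass 70% of its speed; a pose out of reach is approached as far as the arm can. A call with a gripper value outside its range is refused whole. The fingers move at their own pace and stop on an object; "force" is the grip in N (left out, the last holds). Time passes only in rows, so rows that repeat a pose let the fingers close. It gives the time, the measured TCP pose, the force, the opening and the grip force at its end, in the units of the state.
- env.sense(): the state, without advancing time (a new reading comes with each control period).
- cams.read_camera(name): name is "scene" or "top" or "wrist"; returns a dict with "img" (400x640x3 uint8, red, green, blue), "K" (3x3 intrinsics, pixels), "D" ([k1, k2, p1, p2, k3] as OpenCV has them; the pictures are not rectified), "position" and "orientation" of the camera in the world; the wrist camera has in their place "T_tool_cam" (4x4, takes a point from camera to tool coordinates, whose origin is the TCP and whose axes are the flange's). Camera axes: x right, y down, z forward; pixel columns grow to the right and rows downward; lengths in m; the calibration is good to about 2 mm. A picture is of the moment at which its call begins: read the wrist's pose just before it. There is no depth.
- order.job_done(): hands the job in; it is judged then, once.
The state is a dict: "t": time; "joint_pos": joint angles; "qd": joint speeds; "tau": joint torques, N m; "position": TCP position; "tcp_rot": TCP orientation; "force": force on the tool from outside, world axes, zero at the start; "wrist_torque": the same for the moment, N m; "width": finger opening in m; "grasp_force": force on a finger pad.
Only numpy, scipy, OpenCV 4.12 (cv2) and the standard library are available. Lean on these libraries where they do the work, as an engineer would, in place of code of your own. Each camera call takes 0.05 s, during which the arm holds its last target. There are 200 camera calls.

## Working session

There is one attempt and no reset: what is moved stays moved. The work goes in short steps, Python scripts to look and compute and a tool call to move; the robot and the scene stay as the last step left them, time stands still between calls to the robot, and variables do not carry over. Pictures are saved under pics/ and viewed, at most 10 in all, crops included, and the job is handed in when it is done.

Besides the shell and the picture viewer there is one more tool, called as name(argument=value, ...) on one line, values as JSON. move_arm: Moves the arm, as the interface text tells. Its arguments: {"type":"object","properties":{"commands":{"type":"array","items":{"type":"object","properties":{"xyz":{"type":"array","items":{"type":"number"}},"dr":{"type":"array","items":{"type":"number"}},"claw":{"type":"number"}}}},"force":{"type":"number"}},"required":["commands"]}

```bash
mkdir -p pics; ls
python3 - <<'E'
from rig import env,cams,order
import cv2,numpy as np
np.set_printoptions(precision=4,suppress=True)
for n in("scene","top"):
    c=cams.read_camera(n); cv2.imwrite(f"pics/{n}0.png",cv2.cvtColor(c["img"],cv2.COLOR_RGB2BGR))
    print(n,c["K"],c["D"],c["position"],c["orientation"])
s=env.sense();print(s,env.grip_depth)
print(cams.read_camera("wrist")["T_tool_cam"])
E
```

```text
pics
scene [[367.0229   0.     318.3964]
 [  0.     367.0229 197.0437]
 [  0.       0.       1.    ]] [-0.0192  0.      0.      0.      0.    ] [ 0.9641 -0.7391  0.7901] [[ 0.8429  0.3357 -0.4205]
 [ 0.5379 -0.5036  0.6761]
 [ 0.0152 -0.796  -0.6051]]
top [[476.3475   0.     324.1632]
 [  0.     476.3475 201.8517]
 [  0.       0.       1.    ]] [-0.0919  0.      0.      0.      0.    ] [0.2251 0.04   1.8613] [[ 0.0195 -0.9873  0.1577]
 [-0.9998 -0.0184  0.0081]
 [-0.0051 -0.1578 -0.9875]]
{'t': 0.1, 'joint_pos': array([-1.2836,  0.1244,  1.6516,  0.    ,  1.3675, -0.0826]), 'qd': array([ 0.0014, -0.0008, -0.0013, -0.0005, -0.0005, -0.0003]), 'tau': array([  0.0007, -42.4931, -36.6654,  -0.0001,   0.0039,  -0.    ]), 'position': array([ 0.2348, -0.6055,  0.2302]), 'tcp_rot': array([[ 0.9324,  0.3614, -0.0005],
       [ 0.3614, -0.9324,  0.0018],
       [ 0.0002, -0.0019, -1.    ]]), 'force': array([-0.0816, -1.3788, -0.5923]), 'wrist_torque': array([-0.0343, -0.0195, -0.006 ]), 'grasp_force': 0.0, 'width': 0.08537124472087547} -0.0187
[[ 0.0003 -0.9622 -0.2724  0.0672]
 [ 1.     -0.      0.001   0.001 ]
 [-0.001  -0.2724  0.9622 -0.1431]
 [ 0.      0.      0.      1.    ]]
```

View pics/scene0.png

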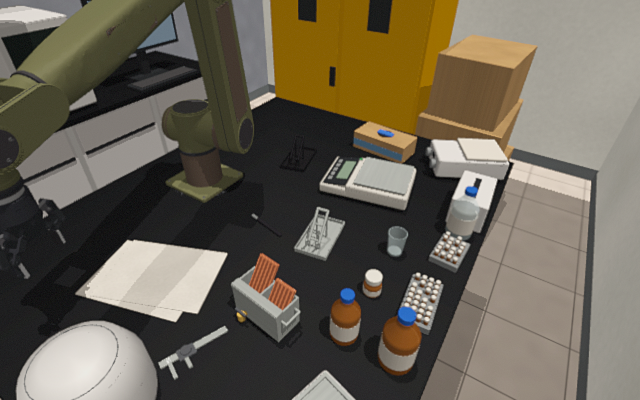

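View pics/top0.png

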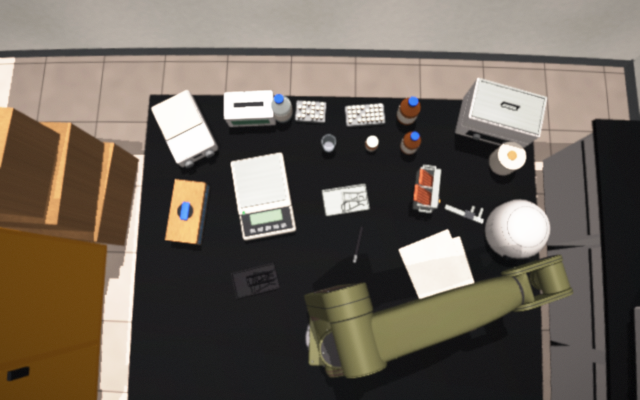

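The scene view shows the tank at (267,300) with the two brown tiles. The silver rack is at (320,235), and the black look-alike at (298,155) is not meant because the task's rack is wire on a drip tray. The balance is at (370,182). In the top view the tank is at (427,188), the rack at (346,200) and the balance at (263,195). I'll enlarge these.

Run:
```python
import cv2,numpy as np
s=cv2.imread("pics/scene0.png");t=cv2.imread("pics/top0.png")
def crop(i,x,y,w,h,W,H): return cv2.resize(i[y:y+h,x:x+w],(W,H),interpolation=cv2.INTER_CUBIC)
# scene crops: tank 225..310 x 245..345 ; rack 290..350 x 200..264
a=crop(s,225,250,80,100,480,600); b=crop(s,290,200,53,60,318,360)
c=np.zeros((600,798,3),np.uint8);c[:,:480]=a;c[:360,480:]=b
c[362:,480:]=crop(s,275,130,53,40,318,238)
cv2.imwrite("pics/c1.png",c)
a=crop(t,405,155,50,70,400,560); b=crop(t,315,175,60,45,400,300)
c=np.zeros((600,800,3),np.uint8);c[:560,:400]=a;c[:300,400:]=b
c[300:,400:]=crop(t,222,145,80,60,400,300)
cv2.imwrite("pics/c2.png",c)
```

```text
(no output)
```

View pics/c1.png

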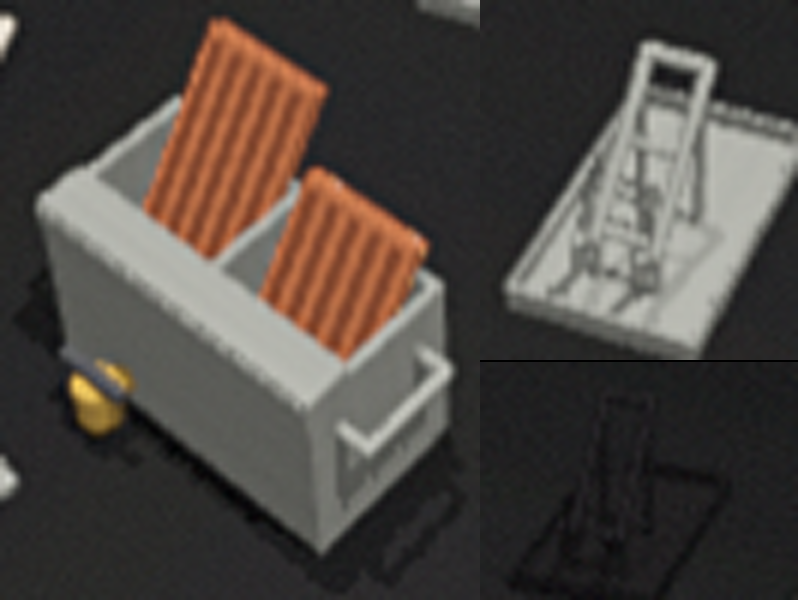

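View pics/c2.png

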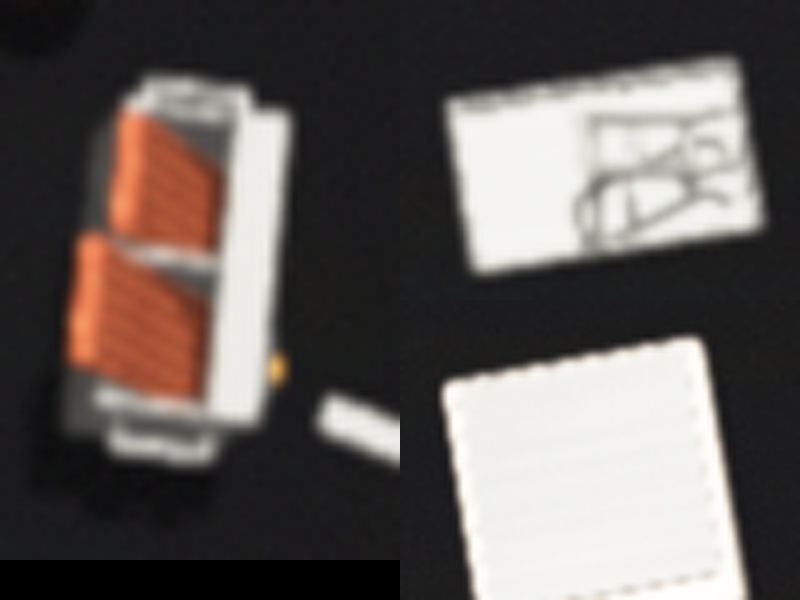

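The long tile is the one in the nearer (world -x) bay. In the scene view its top corners are at (261,253) and (279.5,265), and it stands out clearly farther than the other tile at (277,278) to (296,290). The silver wire rack matches the description and the black one is the decoy. Next I fit the poses.

```bash
cat > fit.py <<'E'
import numpy as np,cv2
from scipy.optimize import least_squares
from rig import env,cams,order
np.set_printoptions(precision=4,suppress=True)
def cam(name):
    if name!="wrist":
        c=cams.read_camera(name);return c,np.array(c["orientation"]),np.array(c["position"])
    s=env.sense();c=cams.read_camera(name);T=np.array(c["T_tool_cam"]);R=s["tcp_rot"]
    return c,R@T[:3,:3],R@T[:3,3]+s["position"]
def proj(c,P):
    d,R,p=c; q=(np.atleast_2d(P)-p)@R
    return cv2.projectPoints(q,np.zeros(3),np.zeros(3),np.array(d["K"]),np.array(d["D"]))[0][:,0]
def Rz(a): return np.array([[np.cos(a),-np.sin(a),0],[np.sin(a),np.cos(a),0],[0,0,1]])
def fit(obs,x0):
    "obs: list of (cam, local pts mm, px)"
    f=lambda v:np.concatenate([(proj(c,np.array(L)/1e3@Rz(v[2]).T+[v[0],v[1],0])-px).ravel() for c,L,px in obs])
    r=least_squares(f,x0,loss="soft_l1");return r.x,f(r.x).reshape(-1,2)
E
python3 - <<'E'
from fit import *
S=cam("scene");T=cam("top")
print("tank",*fit([(S,[(37,-74,100),(37,74,100),(37,74,0),(-37,74,96),(-37,-74,96)],[(231.7,283.8),(275.3,318),(278.3,342.2),(298.3,297.5),(255,266.2)]),
 (T,[(37,74,100),(37,-74,100)],[(441.2,168.6),(437.6,208.3)])],[.5,-.35,-1.6]))
print("rack",*fit([(S,[(85,-50,14),(85,50,14)],[(294.2,248),(326.5,257)]),
 (T,[(-85,50,14),(85,50,14),(85,-50,14),(-85,-50,14)],[(321.7,189.5),(365.5,183.5),(369.5,209.3),(326.5,215.5)])],[.5,0,-1.6]))
print("pan",*fit([(T,[(90,90,74),(90,-90,74),(-90,-90,74)],[(231,161.6),(282,152.6),(287,199.4)])],[.5,.3,0]))
E
```

```text
tank [ 0.5714 -0.3389 -1.6906] [[-0.6682 -0.6573]
 [ 0.3944  0.0029]
 [-0.192   1.2259]
 [ 0.237   0.2212]
 [-0.6433  0.1163]
 [-0.978   0.5975]
 [-1.2566 -0.9764]]
rack [ 0.5324 -0.0285 -1.3888] [[-0.1091 -0.0412]
 [-0.8407  0.6794]
 [ 0.4192  0.7965]
 [-0.9388 -0.0803]
 [-0.473  -1.1814]
 [-0.2589 -0.382 ]]
pan [0.5911 0.3018 0.1886] [[ 2.933  -0.1963]
 [-2.2434  1.03  ]
 [-0.0264 -0.5639]]
```

```bash
cat > plan.py <<'E'
from fit import *
from scipy.spatial.transform import Rotation as Ro
tank=np.array([.5714,-.3389,-1.6906]); rack=np.array([.5324,-.0285,-1.3888]); pan=np.array([.5911,.3018,.1886])
def w(o,p): return Rz(o[2])@(np.array(p,float)/1e3)+[o[0],o[1],0]
def frame(o,th):  # u,n,Y world for tile leaning th from vertical toward -x
    R=Rz(o[2]);return R@[-np.sin(th),0,np.cos(th)],R@[np.cos(th),0,np.sin(th)],R@[0,1,0]
def tileTop(o=None,th=.587):
    o=tank if o is None else o; u,n,Y=frame(o,th); return w(o,(25.5,-36,8))+.150*u+.0045*n
def go(P,R):
    s=env.sense(); print("xyz",P-s["position"],"dr",(Ro.from_matrix(R)*Ro.from_matrix(s["tcp_rot"]).inv()).as_rotvec(),"target",P)
E
python3 - <<'E'
from plan import *
u,n,Y=frame(tank,.587);R=np.c_[Y,n,-u]
print(u,n,Y);go(tileTop()+.08*u,R);go(tileTop()-.032*u,R)
E
```

```text
[0.0662 0.5499 0.8326] [-0.0995 -0.8266  0.5539] [ 0.9928 -0.1195  0.    ]
xyz [ 0.3126  0.3686 -0.0287] dr [-0.5892 -0.074  -0.4754] target [ 0.5474 -0.2372  0.202 ]
xyz [ 0.3051  0.307  -0.122 ] dr [-0.5892 -0.074  -0.4754] target [ 0.54   -0.2987  0.1087]
```

move_arm(commands=[{"xyz": [0.0, 0.03, 0.05], "dr": [0, 0, 0], "claw": 100}, {"xyz": [0.04, 0.06, 0.08], "dr": [-0.08, -0.01, -0.06], "claw": 90}, {"xyz": [0.08, 0.09, 0.1], "dr": [-0.16, -0.02, -0.12], "claw": 70}, {"xyz": [0.12, 0.13, 0.1], "dr": [-0.24, -0.03, -0.18], "claw": 50}, {"xyz": [0.16, 0.17, 0.1], "dr": [-0.32, -0.04, -0.26], "claw": 50}, {"xyz": [0.2, 0.22, 0.1], "dr": [-0.4, -0.05, -0.33], "claw": 50}, {"xyz": [0.24, 0.27, 0.08], "dr": [-0.48, -0.06, -0.4], "claw": 50}, {"xyz": [0.28, 0.32, 0.06], "dr": [-0.55, -0.07, -0.45], "claw": 50}, {"xyz": [0.3, 0.35, 0.03], "dr": [-0.589, -0.074, -0.475], "claw": 50}, {"xyz": [0.313, 0.369, 0.0], "dr": [-0.589, -0.074, -0.475], "claw": 50}, {"xyz": [0.313, 0.369, -0.029], "dr": [-0.589, -0.074, -0.475], "claw": 50}, {"xyz": [0.313, 0.369, -0.029], "dr": [-0.589, -0.074, -0.475], "claw": 50}, {"xyz": [0.313, 0.369, -0.029], "dr": [-0.589, -0.074, -0.475], "claw": 50}, {"xyz": [0.313, 0.369, -0.029], "dr": [-0.589, -0.074, -0.475], "claw": 50}], force=40)

```text
t: 1.65
position: [0.5479, -0.237, 0.2022]
tcp_rot: [[0.993, -0.098, -0.067], [-0.118, -0.826, -0.551], [-0.001, 0.555, -0.832]]
force: [0.0, -0.5, 0.7]
width: 0.0423
grasp_force: 0.0
```

Run:
```python
from plan import *
c=cam("wrist");img=cv2.cvtColor(c[0]["img"],cv2.COLOR_RGB2BGR)
u,n,Y=frame(tank,.587);t=tileTop()
P=[t+a*.029*Y+b*.0045*n for a in(-1,1) for b in(-1,1)]+[w(tank,p) for p in((-33,-70,96),(-33,-2,96),(15,-70,100),(15,-2,100))]
px=proj(c,np.array(P));print(px)
for p in px: cv2.drawMarker(img,tuple(int(round(v)) for v in p),(0,255,0),cv2.MARKER_CROSS,9,1)
cv2.imwrite("pics/w1.png",img)
go(t+.08*u,np.c_[Y,n,-u]);s=env.sense();print(s["width"],s["joint_pos"],s["t"],s["force"])
```

```text
[[314.7569 243.5168]
 [325.935  243.5259]
 [314.3177 172.2119]
 [326.2867 172.2273]
 [315.9324 229.5339]
 [315.5886 157.9464]
 [357.4369 221.4101]
 [359.7334 154.9434]]
xyz [-0.0008  0.0006 -0.0017] dr [ 0.0018  0.0012 -0.    ] target [ 0.5474 -0.2372  0.202 ]
0.04284069205930293 [-0.2442  0.0122  1.8956 -0.626   1.2227  1.6634] 1.7 [-0.041  -0.9688  1.0187]
```

View pics/w1.png

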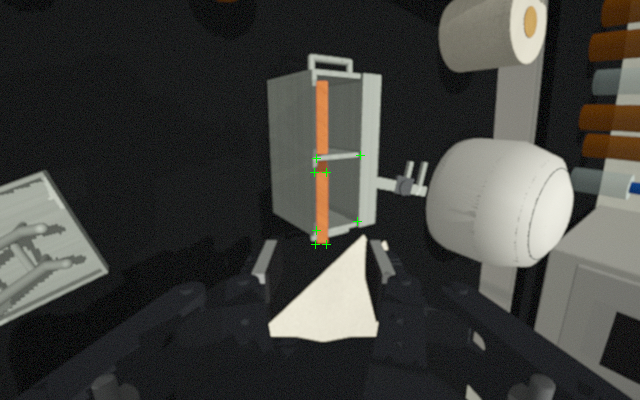

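The overlay matches to within 2 px. The long tile's top edge is at columns 315–327, rows 172–244, centred between the fingers. Next I descend along the tile and grip.

move_arm(commands=[{"xyz": [-0.002, -0.012, -0.018], "claw": 50}, {"xyz": [-0.003, -0.026, -0.04], "claw": 50}, {"xyz": [-0.005, -0.04, -0.061], "claw": 50}, {"xyz": [-0.006, -0.05, -0.076], "claw": 50}, {"xyz": [-0.007, -0.057, -0.087], "claw": 50}, {"xyz": [-0.008, -0.061, -0.094], "claw": 50}, {"xyz": [-0.008, -0.061, -0.094], "claw": 40}, {"xyz": [-0.008, -0.061, -0.094], "claw": 30}, {"xyz": [-0.008, -0.061, -0.094], "claw": 20}, {"xyz": [-0.008, -0.061, -0.094], "claw": 12}, {"xyz": [-0.008, -0.061, -0.094], "claw": 0}, {"xyz": [-0.008, -0.061, -0.094], "claw": 0}, {"xyz": [-0.008, -0.061, -0.094], "claw": 0}, {"xyz": [-0.008, -0.061, -0.094], "claw": 0}, {"xyz": [-0.008, -0.061, -0.094], "claw": 0}], force=40)

```text
$.commands[0]: bad value
```

move_arm(commands=[{"xyz": [-0.002, -0.012, -0.018], "dr": [0, 0, 0], "claw": 50}, {"xyz": [-0.003, -0.026, -0.04], "dr": [0, 0, 0], "claw": 50}, {"xyz": [-0.005, -0.04, -0.061], "dr": [0, 0, 0], "claw": 50}, {"xyz": [-0.006, -0.05, -0.076], "dr": [0, 0, 0], "claw": 50}, {"xyz": [-0.007, -0.057, -0.087], "dr": [0, 0, 0], "claw": 50}, {"xyz": [-0.008, -0.061, -0.094], "dr": [0, 0, 0], "claw": 50}, {"xyz": [-0.008, -0.061, -0.094], "dr": [0, 0, 0], "claw": 40}, {"xyz": [-0.008, -0.061, -0.094], "dr": [0, 0, 0], "claw": 30}, {"xyz": [-0.008, -0.061, -0.094], "dr": [0, 0, 0], "claw": 20}, {"xyz": [-0.008, -0.061, -0.094], "dr": [0, 0, 0], "claw": 12}, {"xyz": [-0.008, -0.061, -0.094], "dr": [0, 0, 0], "claw": 0}, {"xyz": [-0.008, -0.061, -0.094], "dr": [0, 0, 0], "claw": 0}, {"xyz": [-0.008, -0.061, -0.094], "dr": [0, 0, 0], "claw": 0}, {"xyz": [-0.008, -0.061, -0.094], "dr": [0, 0, 0], "claw": 0}], force=40)

```text
t: 3.1
position: [0.5405, -0.2978, 0.1089]
tcp_rot: [[0.993, -0.099, -0.065], [-0.119, -0.826, -0.551], [0.001, 0.555, -0.832]]
force: [0.6, 4.5, 4.5]
width: 0.0085
grasp_force: 42.6
```

move_arm(commands=[{"xyz": [0.0, 0.003, 0.005], "dr": [0, 0, 0], "claw": 0}, {"xyz": [0.001, 0.006, 0.012], "dr": [0, 0, 0], "claw": 0}, {"xyz": [0.001, 0.013, 0.024], "dr": [0, 0, 0], "claw": 0}, {"xyz": [0.002, 0.022, 0.038], "dr": [0, 0, 0], "claw": 0}, {"xyz": [0.004, 0.032, 0.053], "dr": [0, 0, 0], "claw": 0}, {"xyz": [0.005, 0.043, 0.07], "dr": [0, 0, 0], "claw": 0}, {"xyz": [0.006, 0.054, 0.087], "dr": [0, 0, 0], "claw": 0}, {"xyz": [0.008, 0.066, 0.105], "dr": [0, 0, 0], "claw": 0}, {"xyz": [0.009, 0.077, 0.123], "dr": [0, 0, 0], "claw": 0}, {"xyz": [0.01, 0.085, 0.138], "dr": [0, 0, 0], "claw": 0}, {"xyz": [0.01, 0.085, 0.15], "dr": [0, 0, 0], "claw": 0}, {"xyz": [0.01, 0.085, 0.15], "dr": [0, 0, 0], "claw": 0}])

```text
t: 4.3
position: [0.551, -0.2131, 0.2613]
tcp_rot: [[0.993, -0.101, -0.062], [-0.119, -0.826, -0.552], [0.004, 0.555, -0.832]]
force: [-0.8, -0.1, -1.0]
width: 0.0084
grasp_force: 41.7
```

Run:
```python
from plan import *
S=cam("scene");a=cv2.cvtColor(S[0]["img"],cv2.COLOR_RGB2BGR)[120:370,180:450]
W=cam("wrist");b=cv2.cvtColor(W[0]["img"],cv2.COLOR_RGB2BGR)
c=np.zeros((600,540,3),np.uint8);c[:370]=cv2.resize(a,(540,500),interpolation=cv2.INTER_CUBIC)[:370]
c[372:]=cv2.resize(b,(365,228))[:, :].repeat(1,0) if 0 else cv2.copyMakeBorder(cv2.resize(b,(365,228)),0,0,0,175,cv2.BORDER_CONSTANT)
cv2.imwrite("pics/m1.png",c)
u,n,Y=frame(rack,np.pi/4);R=np.c_[Y,n,-u];print(u,n,Y)
top=w(rack,(56,0,36))+.150*u+.0045*n
print("rest",w(rack,(6,0,92)))
# TCP 32 mm below top; pre-pose: 60 mm off the rods along n and 25 up u
T=top-.032*u
for a,b in((.03,.06),(.010,.012),(.004,.004),(0,0)): go(T+a*u+b*n,R)
s=env.sense();print(s["force"],s["width"])
```

```text
[-0.128   0.6954  0.7071] [ 0.128  -0.6954  0.7071] [0.9835 0.181  0.    ]
rest [ 0.5335 -0.0344  0.092 ]
xyz [-0.0179  0.1877 -0.0719] dr [-0.1984 -0.0064  0.3009] target [ 0.5318 -0.0255  0.1863]
xyz [-0.0214  0.2072 -0.12  ] dr [-0.1984 -0.0064  0.3009] target [ 0.5283 -0.006   0.1382]
xyz [-0.0217  0.2086 -0.1299] dr [-0.1984 -0.0064  0.3009] target [ 0.528  -0.0046  0.1283]
xyz [-0.0217  0.2086 -0.1356] dr [-0.1984 -0.0064  0.3009] target [ 0.528  -0.0046  0.1226]
[ 0.6529  0.4649 -1.9506] 0.008282031250357454
```

View pics/m1.png

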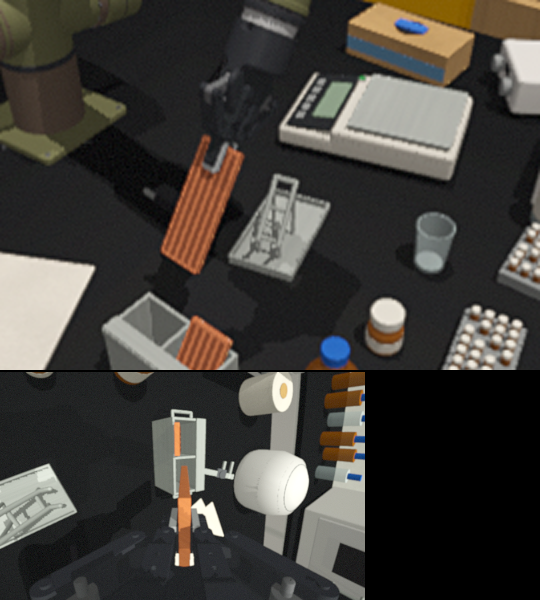

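The tile is out of the tank with its upper edge held, and the short tile stays put. In the scene view the foot corners are at about (261,245) and (279,256). Next I move to the pre-pose above the rack and check the tile against the rack there.

move_arm(commands=[{"xyz": [-0.002, 0.02, 0.01], "dr": [-0.03, 0, 0.04], "claw": 0}, {"xyz": [-0.004, 0.05, 0.01], "dr": [-0.06, 0, 0.09], "claw": 0}, {"xyz": [-0.008, 0.085, 0.01], "dr": [-0.1, -0.003, 0.15], "claw": 0}, {"xyz": [-0.012, 0.12, 0.01], "dr": [-0.14, -0.004, 0.21], "claw": 0}, {"xyz": [-0.015, 0.15, 0.005], "dr": [-0.17, -0.005, 0.26], "claw": 0}, {"xyz": [-0.017, 0.172, -0.01], "dr": [-0.198, -0.006, 0.301], "claw": 0}, {"xyz": [-0.018, 0.184, -0.03], "dr": [-0.198, -0.006, 0.301], "claw": 0}, {"xyz": [-0.018, 0.188, -0.05], "dr": [-0.198, -0.006, 0.301], "claw": 0}, {"xyz": [-0.018, 0.188, -0.065], "dr": [-0.198, -0.006, 0.301], "claw": 0}, {"xyz": [-0.018, 0.188, -0.072], "dr": [-0.198, -0.006, 0.301], "claw": 0}, {"xyz": [-0.018, 0.188, -0.072], "dr": [-0.198, -0.006, 0.301], "claw": 0}, {"xyz": [-0.018, 0.188, -0.072], "dr": [-0.198, -0.006, 0.301], "claw": 0}])

```text
t: 5.6
position: [0.5323, -0.0256, 0.1869]
tcp_rot: [[0.984, 0.127, 0.128], [0.181, -0.695, -0.696], [0.0, 0.707, -0.707]]
force: [0.5, -0.8, -2.0]
width: 0.0084
grasp_force: 41.6
```

Run:
```python
from plan import *
S=cam("scene");a=cv2.cvtColor(S[0]["img"],cv2.COLOR_RGB2BGR)
s=env.sense();R=s["tcp_rot"];Y,n,u=R[:,0],R[:,1],-R[:,2];p=s["position"]
foot=p-.118*u
F=[foot+i*.029*Y+.0045*n for i in(-1,1)]+[foot+.15*u+i*.029*Y+.0045*n for i in(-1,1)]
ur,nr,Yr=frame(rack,np.pi/4)
toe=[w(rack,(56,i*16,36)) for i in(-1,1)]; tip=[t+.024*nr for t in toe]; up=[t+.095*ur for t in toe]
px=proj(S,np.array(F+toe+tip+up)); print(px)
k=8;x0,y0,W,H=275,190,72,75
c=cv2.resize(a[y0:y0+H,x0:x0+W],(W*k,H*k),interpolation=cv2.INTER_CUBIC)
col=[(0,255,0)]*4+[(255,255,0)]*2+[(255,0,255)]*2+[(0,255,255)]*2
for q,cc in zip(px,col): cv2.drawMarker(c,(int((q[0]-x0+.5)*k),int((q[1]-y0+.5)*k)),cc,cv2.MARKER_CROSS,16,1)
cv2.imwrite("pics/m2.png",c); print(s["position"],R,s["force"],s["t"])
```

```text
[[300.5509 226.0223]
 [319.874  231.5569]
 [315.4797 174.8068]
 [334.7786 179.4119]
 [308.5647 239.3958]
 [318.6241 242.3806]
 [306.2274 238.898 ]
 [316.485  241.9437]
 [317.4981 208.4848]
 [327.5518 211.1793]]
[ 0.5325 -0.0255  0.1874] [[ 0.9835  0.1268  0.1287]
 [ 0.1807 -0.6956 -0.6953]
 [ 0.0013  0.7071 -0.7071]] [-0.1698  0.6567 -1.1957] 5.65
```

View pics/m2.png

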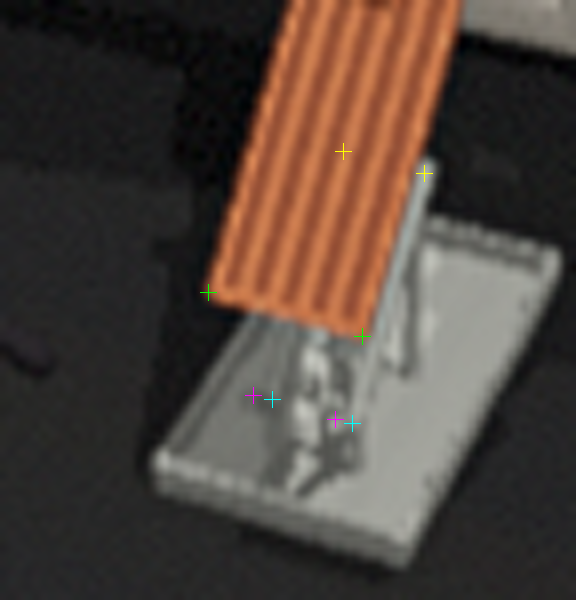

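The foot corners match the prediction to within 1 px, and the rack's right rod top at (424,170) also lines up. I lower normal to the rods first, with the foot uphill of the toes.

move_arm(commands=[{"xyz": [-0.001, 0.006, -0.012], "dr": [0, 0, 0], "claw": 0}, {"xyz": [-0.002, 0.012, -0.025], "dr": [0, 0, 0], "claw": 0}, {"xyz": [-0.003, 0.018, -0.037], "dr": [0, 0, 0], "claw": 0}, {"xyz": [-0.004, 0.022, -0.045], "dr": [0, 0, 0], "claw": 0}, {"xyz": [-0.0045, 0.024, -0.05], "dr": [0, 0, 0], "claw": 0}, {"xyz": [-0.005, 0.0255, -0.0515], "dr": [0, 0, 0], "claw": 0}, {"xyz": [-0.005, 0.027, -0.053], "dr": [0, 0, 0], "claw": 0}, {"xyz": [-0.005, 0.027, -0.053], "dr": [0, 0, 0], "claw": 0}, {"xyz": [-0.005, 0.027, -0.053], "dr": [0, 0, 0], "claw": 0}])

```text
t: 6.55
position: [0.5273, 0.0019, 0.1339]
tcp_rot: [[0.983, 0.128, 0.129], [0.181, -0.696, -0.695], [0.001, 0.707, -0.707]]
force: [0.5, -0.4, -2.0]
width: 0.0083
grasp_force: 41.6
```

move_arm(commands=[{"xyz": [0, 0.0007, -0.0007], "dr": [0, 0, 0], "claw": 0}, {"xyz": [0, 0.0014, -0.0014], "dr": [0, 0, 0], "claw": 0}, {"xyz": [0, 0.002, -0.002], "dr": [0, 0, 0], "claw": 0}, {"xyz": [0, 0.002, -0.002], "dr": [0, 0, 0], "claw": 0}])

```text
t: 6.95
position: [0.5269, 0.0039, 0.1313]
tcp_rot: [[0.983, 0.129, 0.128], [0.181, -0.695, -0.695], [-0.0, 0.707, -0.707]]
force: [-0.9, 0.8, -1.0]
width: 0.0083
grasp_force: 41.7
```

move_arm(commands=[{"xyz": [0.0003, -0.0014, -0.0014], "dr": [0, 0, 0], "claw": 0}, {"xyz": [0.0006, -0.003, -0.003], "dr": [0, 0, 0], "claw": 0}, {"xyz": [0.0009, -0.0045, -0.0045], "dr": [0, 0, 0], "claw": 0}, {"xyz": [0.0011, -0.006, -0.006], "dr": [0, 0, 0], "claw": 0}, {"xyz": [0.0013, -0.007, -0.007], "dr": [0, 0, 0], "claw": 0}, {"xyz": [0.0013, -0.007, -0.007], "dr": [0, 0, 0], "claw": 0}])

```text
t: 7.55
position: [0.5282, -0.0032, 0.1242]
tcp_rot: [[0.983, 0.128, 0.128], [0.181, -0.696, -0.695], [-0.0, 0.707, -0.707]]
force: [-0.4, -0.5, -1.4]
width: 0.0082
grasp_force: 41.7
```

Still no contact. I continue down with small steps in both directions.

move_arm(commands=[{"xyz": [0.0002, -0.001, -0.001], "dr": [0, 0, 0], "claw": 0}, {"xyz": [0.0004, -0.002, -0.002], "dr": [0, 0, 0], "claw": 0}, {"xyz": [0.0005, -0.0028, -0.0028], "dr": [0, 0, 0], "claw": 0}, {"xyz": [0.0005, -0.0028, -0.0028], "dr": [0, 0, 0], "claw": 0}])

```text
t: 7.95
position: [0.5298, -0.0038, 0.1242]
tcp_rot: [[0.984, 0.126, 0.13], [0.181, -0.697, -0.694], [0.004, 0.706, -0.709]]
force: [-6.0, 14.0, 11.1]
width: 0.0086
grasp_force: 44.7
```

move_arm(commands=[{"xyz": [-0.0001, 0.0007, -0.0007], "dr": [0, 0, 0], "claw": 0}, {"xyz": [-0.0003, 0.0014, -0.0014], "dr": [0, 0, 0], "claw": 0}, {"xyz": [-0.0003, 0.0014, -0.0014], "dr": [0, 0, 0], "claw": 0}])

```text
t: 8.25
position: [0.5298, -0.003, 0.1235]
tcp_rot: [[0.983, 0.126, 0.131], [0.181, -0.695, -0.695], [0.004, 0.708, -0.707]]
force: [-5.7, 11.6, 12.0]
width: 0.0083
grasp_force: 44.6
```

The foot is on the toes (about 17 N along u). I relax that push and lower normal until it lies on the rods.

move_arm(commands=[{"xyz": [-0.0001, 0.0011, 0.0011], "dr": [0, 0, 0], "claw": 0}, {"xyz": [-0.0003, 0.0018, 0.0004], "dr": [0, 0, 0], "claw": 0}, {"xyz": [-0.0004, 0.0025, -0.0003], "dr": [0, 0, 0], "claw": 0}, {"xyz": [-0.0004, 0.0025, -0.0003], "dr": [0, 0, 0], "claw": 0}])

```text
t: 8.65
position: [0.5293, -0.0019, 0.1225]
tcp_rot: [[0.983, 0.127, 0.131], [0.182, -0.693, -0.697], [0.002, 0.709, -0.705]]
force: [-2.5, 4.3, 8.8]
width: 0.0082
grasp_force: 43.3
```

move_arm(commands=[{"xyz": [-0.0001, 0.0007, -0.0007], "dr": [0, 0, 0], "claw": 0}, {"xyz": [-0.0002, 0.0014, -0.0014], "dr": [0, 0, 0], "claw": 0}, {"xyz": [-0.0002, 0.0014, -0.0014], "dr": [0, 0, 0], "claw": 0}])

```text
t: 8.95
position: [0.5294, -0.0016, 0.1223]
tcp_rot: [[0.984, 0.126, 0.13], [0.181, -0.691, -0.7], [0.002, 0.712, -0.703]]
force: [-3.1, 0.9, 12.8]
width: 0.0086
grasp_force: 43.0
```

move_arm(commands=[{"xyz": [0.0001, -0.0007, 0.0007], "dr": [0, 0, 0], "claw": 0}, {"xyz": [0.0001, -0.0007, 0.0007], "dr": [0, 0, 0], "claw": 14}, {"xyz": [0.0001, -0.0007, 0.0007], "dr": [0, 0, 0], "claw": 18}, {"xyz": [0.0001, -0.0007, 0.0007], "dr": [0, 0, 0], "claw": 25}, {"xyz": [0.0001, -0.0007, 0.0007], "dr": [0, 0, 0], "claw": 35}, {"xyz": [0.0001, -0.0007, 0.0007], "dr": [0, 0, 0], "claw": 35}, {"xyz": [0.0001, -0.0007, 0.0007], "dr": [0, 0, 0], "claw": 35}])

```text
t: 9.65
position: [0.5277, -0.0013, 0.1188]
tcp_rot: [[0.983, 0.129, 0.128], [0.181, -0.695, -0.695], [-0.001, 0.707, -0.707]]
force: [-0.2, 0.6, -0.3]
width: 0.03
grasp_force: 0.0
```

move_arm(commands=[{"xyz": [-0.001, 0.007, 0.007], "dr": [0, 0, 0], "claw": 35}, {"xyz": [-0.004, 0.021, 0.021], "dr": [0, 0, 0], "claw": 35}, {"xyz": [-0.007, 0.039, 0.04], "dr": [0, 0, 0], "claw": 35}, {"xyz": [-0.011, 0.06, 0.065], "dr": [0, 0, 0], "claw": 35}, {"xyz": [-0.013, 0.07, 0.1], "dr": [0, 0, 0], "claw": 35}, {"xyz": [-0.013, 0.07, 0.14], "dr": [0.1, 0, 0], "claw": 60}, {"xyz": [-0.013, 0.07, 0.17], "dr": [0.2, 0, 0], "claw": 100}, {"xyz": [-0.013, 0.07, 0.17], "dr": [0.3, 0, 0], "claw": 100}, {"xyz": [-0.013, 0.07, 0.17], "dr": [0.3, 0, 0], "claw": 100}])

```text
t: 10.55
position: [0.5159, 0.0682, 0.2936]
tcp_rot: [[0.983, 0.123, 0.134], [0.171, -0.875, -0.454], [0.061, 0.469, -0.881]]
force: [-0.3, 0.1, 0.0]
width: 0.0844
grasp_force: 0.0
```

Run:
```python
from plan import *
S=cam("scene");T=cam("top")
u,n,Y=frame(rack,np.pi/4)
foot=w(rack,(56,0,36))
P=np.array([foot+a*.15*u+i*.029*Y+.009*n for a in(0,1) for i in(-1,1)])
def crop(c,x0,y0,W,H,k,pts,cols):
    a=cv2.cvtColor(c[0]["img"],cv2.COLOR_RGB2BGR)
    o=cv2.resize(a[y0:y0+H,x0:x0+W],(W*k,H*k),interpolation=cv2.INTER_CUBIC)
    for q in proj(c,pts): cv2.drawMarker(o,(int((q[0]-x0+.5)*k),int((q[1]-y0+.5)*k)),cols,cv2.MARKER_CROSS,14,1)
    return o
A=crop(S,285,185,60,80,6,P,(0,255,0))
B=crop(T,310,165,70,60,6,P,(0,255,0))
Q=np.array([w(pan,(i*90,j*90,74)) for i in(-1,1) for j in(-1,1)])
C=crop(S,315,140,110,80,4,Q,(0,0,255))[:239]
out=np.zeros((600,790,3),np.uint8);out[:480,:360]=A;out[:360,362:782]=B;out[361:361+239,345+5:350+440]=C
cv2.imwrite("pics/r1.png",out);s=env.sense();print(s["position"],s["tcp_rot"],s["t"],proj(S,Q))
```

```text
[0.5144 0.0685 0.2889] [[ 0.9836  0.1282  0.1272]
 [ 0.1728 -0.8727 -0.4566]
 [ 0.0524  0.4711 -0.8805]] 10.65 [[352.8789 182.2896]
 [367.1771 157.1633]
 [405.3507 194.5989]
 [414.9108 167.2898]]
```

View pics/r1.png

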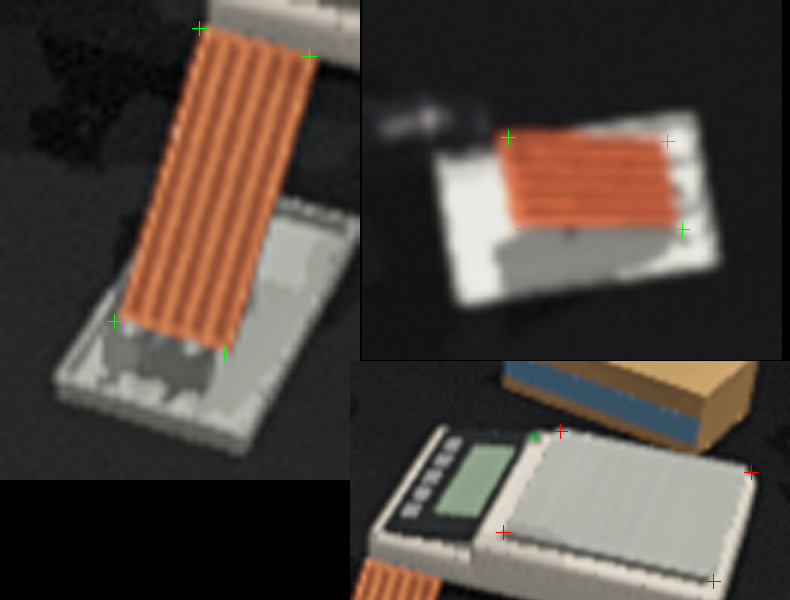

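The tile leans on the rack with its foot on the toes, and its corners are about 1 px from nominal. I fit its actual pose from both views and refine the pan.

```bash
cat >> plan.py <<'E'
C3=np.array([(56+a*75*2*-.70711+9*.70711,i*29,36+a*150*.70711+9*.70711) for a,i in((1,-1),(1,1),(0,1),(0,-1))])
E
python3 - <<'E'
from plan import *
S=cam("scene");T=cam("top")
f=lambda l,ox,oy,k,sx=0,sy=0:[((x-sx+.5)/k-.5+ox,(y-sy+.5)/k-.5+oy) for x,y in l]
so=f([(204,29),(318,60),(234,351),(124,318)],285,185,6)
to=f([(515,230),(497,132),(668,131),(677,226)],310,165,6,362,0)
# order in top: top(-1 Y),(top,+1),(foot,+1),(foot,-1)
print("tile",*fit([(S,C3,so),(T,C3,to)],rack))
print("S only",fit([(S,C3,so)],rack)[0])
po=f([(546,436),(752,466),(717,578),(505,535)],315,140,4,350,361)
L=[(-90,90,74),(90,90,74),(90,-90,74),(-90,-90,74)]
print("pan",*fit([(S,L,po),(T,[L[1],L[2],L[3]],[(231,161.6),(282,152.6),(287,199.4)])],pan))
print("pan S",*fit([(S,L,po)],pan))
E
```

```text
tile [ 0.5351 -0.0253 -1.3825] [[ 0.4598 -0.401 ]
 [-0.1489 -1.0294]
 [-0.0457  0.0814]
 [-0.1347  0.2196]
 [ 0.5738 -0.7894]
 [ 0.8511  0.1193]
 [-1.1188  0.9271]
 [ 0.0746 -0.3818]]
S only [ 0.5356 -0.0262 -1.3831]
pan [0.5909 0.3026 0.2174] [[ 2.7441 -1.1251]
 [-0.8007  0.798 ]
 [-0.0733  0.32  ]
 [ 0.0624 -0.3975]
 [ 2.1623  0.6214]
 [-3.2266  0.5683]
 [ 0.3108 -1.2901]]
pan S [0.589  0.3008 0.2506] [[ 1.1251 -0.8283]
 [-2.1877  0.2933]
 [ 0.2213  0.0774]
 [-0.0547  0.323 ]]
```

Run:
```python
from plan import *
r=np.array([.535,-.0255,-1.383]);u,n,Y=frame(r,np.pi/4);R=np.c_[u,Y,-n]
c=w(r,(6,0,92));h=np.array([-np.cos(r[2]),-np.sin(r[2]),0]);Rd=np.c_[h,Y,[0,0,-1]]
print("u n Y",u,n,Y,"center",c)
go(c+[0,-.05,.28],Rd);go(c+.11*n,R);go(c-.006*n,R)
s=env.sense();print(s["joint_pos"],env.grip_depth)
print("down->R",(Ro.from_matrix(R)*Ro.from_matrix(Rd).inv()).as_rotvec())
```

```text
u n Y [-0.132   0.6947  0.7071] [ 0.132  -0.6947  0.7071] [0.9824 0.1867 0.    ] center [ 0.5361 -0.0314  0.092 ]
xyz [ 0.0221 -0.1504  0.085 ] dr [0.2661 0.4802 1.5603] target [ 0.5361 -0.0814  0.372 ]
xyz [ 0.0366 -0.1768 -0.1172] dr [ 0.9724 -0.0358  1.677 ] target [ 0.5506 -0.1078  0.1698]
xyz [ 0.0213 -0.0962 -0.1992] dr [ 0.9724 -0.0358  1.677 ] target [ 0.5353 -0.0272  0.0878]
[ 0.2822 -0.1867  1.9151 -0.4981  1.4393  1.7634] -0.0187
down->R [0.7716 0.1466 0.    ]
```

move_arm(commands=[{"xyz": [0.0, 0.0, 0.04], "dr": [0.02, 0.04, 0.12], "claw": 100}, {"xyz": [0.0, -0.02, 0.08], "dr": [0.04, 0.08, 0.25], "claw": 100}, {"xyz": [0.0, -0.04, 0.085], "dr": [0.06, 0.12, 0.38], "claw": 100}, {"xyz": [0.01, -0.06, 0.085], "dr": [0.09, 0.16, 0.52], "claw": 100}, {"xyz": [0.01, -0.08, 0.085], "dr": [0.11, 0.2, 0.66], "claw": 100}, {"xyz": [0.01, -0.1, 0.085], "dr": [0.14, 0.25, 0.8], "claw": 100}, {"xyz": [0.02, -0.12, 0.085], "dr": [0.16, 0.29, 0.94], "claw": 100}, {"xyz": [0.02, -0.14, 0.085], "dr": [0.18, 0.33, 1.08], "claw": 100}, {"xyz": [0.022, -0.15, 0.085], "dr": [0.21, 0.38, 1.22], "claw": 100}, {"xyz": [0.022, -0.15, 0.085], "dr": [0.23, 0.42, 1.36], "claw": 100}, {"xyz": [0.022, -0.15, 0.085], "dr": [0.25, 0.46, 1.48], "claw": 100}, {"xyz": [0.022, -0.15, 0.085], "dr": [0.266, 0.48, 1.56], "claw": 100}, {"xyz": [0.022, -0.15, 0.085], "dr": [0.266, 0.48, 1.56], "claw": 100}, {"xyz": [0.022, -0.15, 0.085], "dr": [0.266, 0.48, 1.56], "claw": 100}])

```text
t: 12.15
position: [0.5368, -0.0808, 0.3723]
tcp_rot: [[-0.183, 0.983, -0.005], [0.983, 0.183, 0.003], [0.004, -0.004, -1.0]]
force: [-0.5, 0.2, 0.1]
width: 0.0854
grasp_force: 0.0
```

move_arm(commands=[{"xyz": [0.0, -0.01, -0.01], "dr": [0.1, 0.02, 0], "claw": 100}, {"xyz": [0.0, -0.03, -0.02], "dr": [0.22, 0.04, 0], "claw": 100}, {"xyz": [0.01, -0.04, -0.04], "dr": [0.34, 0.065, 0], "claw": 100}, {"xyz": [0.01, -0.05, -0.06], "dr": [0.46, 0.09, 0], "claw": 100}, {"xyz": [0.012, -0.05, -0.085], "dr": [0.58, 0.11, 0], "claw": 100}, {"xyz": [0.013, -0.045, -0.11], "dr": [0.69, 0.13, 0], "claw": 100}, {"xyz": [0.014, -0.04, -0.14], "dr": [0.772, 0.147, 0], "claw": 100}, {"xyz": [0.014, -0.035, -0.165], "dr": [0.772, 0.147, 0], "claw": 100}, {"xyz": [0.014, -0.03, -0.185], "dr": [0.772, 0.147, 0], "claw": 100}, {"xyz": [0.014, -0.027, -0.197], "dr": [0.772, 0.147, 0], "claw": 100}, {"xyz": [0.014, -0.027, -0.2025], "dr": [0.772, 0.147, 0], "claw": 100}, {"xyz": [0.014, -0.027, -0.2025], "dr": [0.772, 0.147, 0], "claw": 100}, {"xyz": [0.014, -0.027, -0.2025], "dr": [0.772, 0.147, 0], "claw": 100}])

```text
t: 13.45
position: [0.5515, -0.1085, 0.1729]
tcp_rot: [[-0.13, 0.983, -0.133], [0.693, 0.186, 0.696], [0.709, -0.002, -0.706]]
force: [0.2, 0.4, -0.0]
width: 0.0854
grasp_force: 0.0
```

Run:
```python
from plan import *
r=np.array([.535,-.0255,-1.383]);u,n,Y=frame(r,np.pi/4);R=np.c_[u,Y,-n];c=w(r,(6,0,92))
W=cam("wrist");img=cv2.cvtColor(W[0]["img"],cv2.COLOR_RGB2BGR)
P=np.array([c+a*.075*u+b*.029*Y+.0045*n for a in(-1,1) for b in(-1,1)])
px=proj(W,P);print(px)
for p in px: cv2.drawMarker(img,tuple(int(round(v)) for v in p),(0,255,0),cv2.MARKER_CROSS,9,1)
cv2.imwrite("pics/w2.png",img)
go(c+.11*n,R);go(c-.006*n,R);print(env.sense()["joint_pos"])
```

```text
[[293.4871 277.1398]
 [354.7245 277.0537]
 [288.2231 111.8135]
 [359.63   111.672 ]]
xyz [-0.0009  0.0008 -0.0033] dr [-0.0017 -0.0015  0.0011] target [ 0.5506 -0.1078  0.1698]
xyz [-0.0162  0.0814 -0.0853] dr [-0.0017 -0.0015  0.0011] target [ 0.5353 -0.0272  0.0878]
[-0.5535  0.2631  1.7347  0.5562  1.7145 -0.8238]
```

View pics/w2.png

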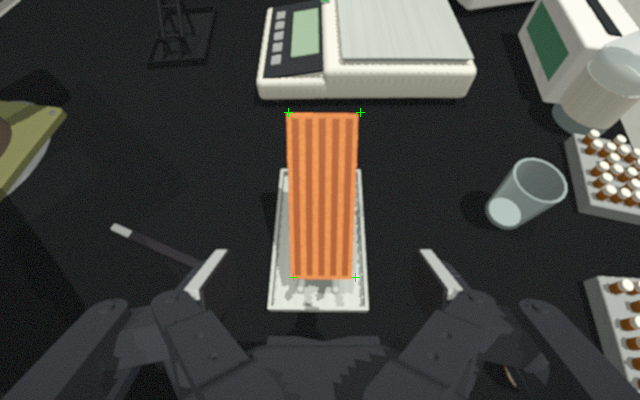

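The tile fits the overlay within about 1 px and is centred between the fingers (columns 287–357, fingers at 200–440). I descend along the normal.

move_arm(commands=[{"xyz": [-0.003, 0.015, -0.016], "dr": [0, 0, 0], "claw": 100}, {"xyz": [-0.007, 0.035, -0.037], "dr": [0, 0, 0], "claw": 100}, {"xyz": [-0.01, 0.052, -0.055], "dr": [0, 0, 0], "claw": 100}, {"xyz": [-0.013, 0.065, -0.068], "dr": [0, 0, 0], "claw": 100}, {"xyz": [-0.015, 0.0745, -0.078], "dr": [0, 0, 0], "claw": 100}, {"xyz": [-0.015, 0.0745, -0.078], "dr": [0, 0, 0], "claw": 100}, {"xyz": [-0.015, 0.0745, -0.078], "dr": [0, 0, 0], "claw": 90}, {"xyz": [-0.015, 0.0745, -0.078], "dr": [0, 0, 0], "claw": 82}])

```text
t: 14.3
position: [0.5369, -0.0346, 0.0947]
tcp_rot: [[-0.13, 0.983, -0.132], [0.693, 0.185, 0.696], [0.709, -0.001, -0.705]]
force: [-0.5, -0.7, 0.1]
width: 0.07
grasp_force: 0.0
```

Run:
```python
from plan import *
r=np.array([.535,-.0255,-1.383]);u,n,Y=frame(r,np.pi/4);R=np.c_[u,Y,-n];c=w(r,(6,0,92))
go(c-.006*n,R);s=env.sense();print((s["position"]-c)@np.c_[u,Y,n],s["width"],s["force"])
```

```text
xyz [-0.0016  0.0074 -0.0069] dr [-0.0021 -0.0015  0.0016] target [ 0.5353 -0.0272  0.0878]
[-0.0005  0.0002  0.0042] 0.07000913770184167 [-0.4987 -0.6616  0.1386]
```

move_arm(commands=[{"xyz": [-0.0008, 0.004, -0.0035], "dr": [0, 0, 0], "claw": 82}, {"xyz": [-0.0016, 0.0074, -0.007], "dr": [0, 0, 0], "claw": 80}, {"xyz": [-0.0016, 0.0074, -0.007], "dr": [0, 0, 0], "claw": 76}, {"xyz": [-0.0016, 0.0074, -0.007], "dr": [0, 0, 0], "claw": 73}, {"xyz": [-0.0016, 0.0074, -0.007], "dr": [0, 0, 0], "claw": 70}, {"xyz": [-0.0016, 0.0074, -0.007], "dr": [0, 0, 0], "claw": 67}, {"xyz": [-0.0016, 0.0074, -0.007], "dr": [0, 0, 0], "claw": 55}, {"xyz": [-0.0016, 0.0074, -0.007], "dr": [0, 0, 0], "claw": 55}, {"xyz": [-0.0016, 0.0074, -0.007], "dr": [0, 0, 0], "claw": 55}], force=40)

```text
t: 15.2
position: [0.5345, -0.0267, 0.087]
tcp_rot: [[-0.129, 0.983, -0.133], [0.693, 0.186, 0.697], [0.709, -0.003, -0.705]]
force: [-0.9, -3.5, 3.3]
width: 0.0568
grasp_force: 42.9
```

move_arm(commands=[{"xyz": [0.0005, -0.0025, 0.004], "dr": [0, 0, 0], "claw": 50}, {"xyz": [0.001, -0.006, 0.009], "dr": [0, 0, 0], "claw": 50}, {"xyz": [0.002, -0.012, 0.016], "dr": [0, 0, 0], "claw": 50}, {"xyz": [0.004, -0.02, 0.025], "dr": [0, 0, 0], "claw": 50}, {"xyz": [0.005, -0.028, 0.036], "dr": [0, 0, 0], "claw": 50}, {"xyz": [0.006, -0.033, 0.05], "dr": [0, 0, 0], "claw": 50}, {"xyz": [0.006, -0.033, 0.07], "dr": [0, 0, 0], "claw": 50}, {"xyz": [0.006, -0.033, 0.09], "dr": [0, 0, 0], "claw": 50}, {"xyz": [0.006, -0.033, 0.11], "dr": [0, 0, 0], "claw": 50}, {"xyz": [0.006, -0.033, 0.125], "dr": [0, 0, 0], "claw": 50}, {"xyz": [0.006, -0.033, 0.13], "dr": [0, 0, 0], "claw": 50}])

```text
t: 16.3
position: [0.5411, -0.0595, 0.2195]
tcp_rot: [[-0.132, 0.983, -0.131], [0.694, 0.186, 0.696], [0.708, 0.0, -0.706]]
force: [-0.6, -0.5, -1.7]
width: 0.0564
grasp_force: 42.8
```

Run:
```python
from plan import *
p=np.array([.5905,.302,.21]);
for th in (.19+np.pi/2,):
    x=np.array([np.cos(th+.02),np.sin(th+.02),0]);z=np.array([0,0,-1.]);R=np.c_[x,np.cross(z,x),z]
    go(np.array([p[0],p[1],.20]),R)
s=env.sense();print(s["position"],s["width"],s["grasp_force"],s["joint_pos"])
```

```text
xyz [ 0.0494  0.3615 -0.0195] dr [-0.7713 -0.1547  0.0215] target [0.5905 0.302  0.2   ]
[ 0.5411 -0.0595  0.2195] 0.05641237366628922 42.83619046211243 [-0.4957  0.1526  1.7794  0.5913  1.7397 -0.7435]
```

move_arm(commands=[{"xyz": [0.0, 0.01, 0.015], "dr": [-0.04, -0.01, 0], "claw": 50}, {"xyz": [0.004, 0.03, 0.03], "dr": [-0.1, -0.02, 0], "claw": 50}, {"xyz": [0.008, 0.055, 0.04], "dr": [-0.18, -0.035, 0], "claw": 50}, {"xyz": [0.012, 0.085, 0.04], "dr": [-0.27, -0.055, 0.005], "claw": 50}, {"xyz": [0.016, 0.115, 0.04], "dr": [-0.36, -0.07, 0.01], "claw": 50}, {"xyz": [0.02, 0.15, 0.04], "dr": [-0.45, -0.09, 0.01], "claw": 50}, {"xyz": [0.025, 0.185, 0.04], "dr": [-0.54, -0.11, 0.015], "claw": 50}, {"xyz": [0.03, 0.22, 0.04], "dr": [-0.62, -0.125, 0.015], "claw": 50}, {"xyz": [0.035, 0.255, 0.04], "dr": [-0.69, -0.14, 0.02], "claw": 50}, {"xyz": [0.04, 0.29, 0.03], "dr": [-0.74, -0.15, 0.02], "claw": 50}, {"xyz": [0.045, 0.32, 0.02], "dr": [-0.77, -0.155, 0.02], "claw": 50}, {"xyz": [0.048, 0.345, 0.0], "dr": [-0.771, -0.155, 0.0215], "claw": 50}, {"xyz": [0.049, 0.358, -0.015], "dr": [-0.771, -0.155, 0.0215], "claw": 50}, {"xyz": [0.0495, 0.3615, -0.0195], "dr": [-0.771, -0.155, 0.0215], "claw": 50}, {"xyz": [0.0495, 0.3615, -0.0195], "dr": [-0.771, -0.155, 0.0215], "claw": 50}, {"xyz": [0.0495, 0.3615, -0.0195], "dr": [-0.771, -0.155, 0.0215], "claw": 50}])

```text
t: 17.9
position: [0.5902, 0.301, 0.1977]
tcp_rot: [[-0.205, 0.979, -0.002], [0.979, 0.205, 0.002], [0.002, -0.002, -1.0]]
force: [0.2, 0.7, -1.0]
width: 0.0568
grasp_force: 43.0
```

Run:
```python
from plan import *
W=cam("wrist");S=cam("scene");s=env.sense();p=s["position"];R=s["tcp_rot"]
q=np.array([.5905,.302,.21])
Q=np.array([w(q,(i*90,j*90,74)) for i in(-1,1) for j in(-1,1)])
c=p-.006*R[:,2]; P=np.array([c+a*.075*R[:,0]+b*.029*R[:,1]-.0045*R[:,2] for a in(-1,1) for b in(-1,1)])
def draw(C,x0,y0,Wd,H,k):
    a=cv2.cvtColor(C[0]["img"],cv2.COLOR_RGB2BGR);o=cv2.resize(a[y0:y0+H,x0:x0+Wd],None,fx=k,fy=k,interpolation=cv2.INTER_CUBIC)
    for pts,cc in((Q,(0,0,255)),(P,(0,255,0))):
        for v in proj(C,pts): cv2.drawMarker(o,(int((v[0]-x0+.5)*k),int((v[1]-y0+.5)*k)),cc,cv2.MARKER_CROSS,10,1)
    return o
A=draw(W,80,0,480,400,1);B=draw(S,330,90,100,120,3)
o=np.zeros((400,790,3),np.uint8);o[:,:480]=A;o[:360,485:785]=B
cv2.imwrite("pics/w3.png",o);print(p,R,s["t"],s["width"])
```

```text
[0.5906 0.3011 0.1986] [[-0.2043  0.9789 -0.0006]
 [ 0.9789  0.2043  0.0029]
 [ 0.0029 -0.     -1.    ]] 18.0 0.05701323291569227
```

View pics/w3.png

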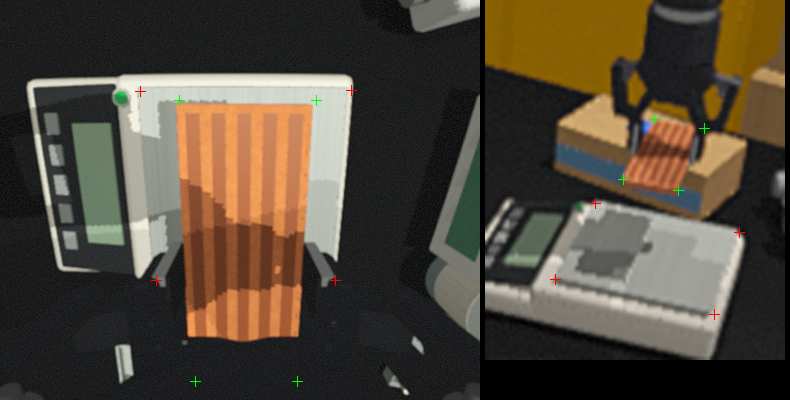

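The tile is held flat above the pan. Its top edge is at wrist row 104, and its lower end is hidden by the gripper body. The pan edge against the housing rim is ambiguous by about 5 mm, so I check it numerically.

Run:
```python
from plan import *
i=cv2.imread("pics/w3.png").astype(int)
print("row130 right",i[128:133,308:362].mean(0).astype(int).tolist()[::2])
print("row160 left",i[158:163,112:180].mean(0).astype(int)[:,1].tolist()[::2])
print("row120 left",i[119:123,112:180].mean(0).astype(int)[:,1].tolist()[::2])
print("row200 right",i[198:203,300:356].mean(0).astype(int)[:,1].tolist()[::2])
print("col330",i[66:112,326:334].mean(1).astype(int)[:,1].tolist());print("col160",i[66:112,156:164].mean(1).astype(int)[:,1].tolist())
```

```text
row130 right [[83, 151, 236], [114, 158, 227], [198, 209, 208], [207, 217, 211], [203, 214, 208], [200, 212, 206], [204, 215, 209], [203, 215, 208], [202, 214, 207], [201, 213, 207], [203, 213, 209], [203, 214, 209], [205, 216, 211], [205, 216, 210], [203, 213, 207], [205, 216, 210], [205, 216, 209], [198, 210, 203], [200, 212, 208], [212, 228, 230], [174, 190, 192], [41, 46, 47], [28, 26, 24], [27, 25, 23], [27, 25, 26], [31, 31, 29], [32, 30, 30]]
row160 left [125, 85, 40, 36, 31, 79, 154, 168, 175, 177, 176, 177, 177, 176, 176, 166, 153, 153, 155, 153, 153, 154, 150, 150, 154, 152, 151, 150, 151, 154, 154, 157, 156, 146]
row120 left [38, 39, 34, 59, 150, 168, 176, 176, 180, 220, 238, 240, 241, 227, 206, 215, 215, 216, 214, 215, 213, 210, 215, 183, 154, 152, 151, 153, 156, 157, 159, 159, 143, 153]
row200 right [155, 158, 157, 168, 191, 192, 190, 189, 189, 190, 189, 189, 191, 190, 190, 190, 192, 194, 198, 211, 228, 169, 34, 27, 29, 32, 27, 32]
col330 [32, 29, 29, 28, 29, 27, 30, 67, 129, 177, 202, 214, 221, 227, 232, 237, 242, 244, 245, 240, 222, 205, 209, 216, 217, 217, 217, 217, 217, 217, 216, 216, 217, 216, 216, 216, 216, 216, 216, 216, 215, 215, 216, 215, 215, 215]
col160 [28, 28, 27, 29, 27, 26, 33, 81, 144, 189, 209, 216, 221, 226, 231, 235, 239, 242, 242, 235, 215, 201, 208, 213, 213, 213, 213, 213, 213, 213, 214, 214, 214, 214, 206, 189, 176, 171, 168, 166, 167, 166, 166, 166, 166, 167]
```

move_arm(commands=[{"xyz": [0.0, 0.001, -0.01], "dr": [0, 0, 0], "claw": 50}, {"xyz": [-0.001, 0.002, -0.03], "dr": [0, 0, 0], "claw": 50}, {"xyz": [-0.002, 0.004, -0.055], "dr": [0, 0, 0], "claw": 50}, {"xyz": [-0.002, 0.004, -0.078], "dr": [0, 0, 0], "claw": 50}, {"xyz": [-0.002, 0.004, -0.095], "dr": [0, 0, 0], "claw": 50}, {"xyz": [-0.002, 0.004, -0.106], "dr": [0, 0, 0], "claw": 50}, {"xyz": [-0.002, 0.004, -0.112], "dr": [0, 0, 0], "claw": 50}, {"xyz": [-0.002, 0.004, -0.114], "dr": [0, 0, 0], "claw": 50}, {"xyz": [-0.002, 0.004, -0.114], "dr": [0, 0, 0], "claw": 50}, {"xyz": [-0.002, 0.004, -0.114], "dr": [0, 0, 0], "claw": 50}])

```text
t: 19.0
position: [0.5886, 0.3065, 0.0844]
tcp_rot: [[-0.206, 0.979, -0.001], [0.979, 0.206, 0.003], [0.003, 0.0, -1.0]]
force: [-0.0, 0.5, -1.3]
width: 0.0566
grasp_force: 43.0
```

move_arm(commands=[{"xyz": [0, 0, -0.001], "dr": [0, 0, 0], "claw": 50}, {"xyz": [0, 0, -0.002], "dr": [0, 0, 0], "claw": 50}, {"xyz": [0, 0, -0.003], "dr": [0, 0, 0], "claw": 50}, {"xyz": [0, 0, -0.004], "dr": [0, 0, 0], "claw": 50}, {"xyz": [0, 0, -0.005], "dr": [0, 0, 0], "claw": 50}, {"xyz": [0, 0, -0.005], "dr": [0, 0, 0], "claw": 50}])

```text
t: 19.6
position: [0.5876, 0.3061, 0.0778]
tcp_rot: [[-0.206, 0.979, -0.003], [0.979, 0.206, 0.002], [0.003, -0.002, -1.0]]
force: [-0.1, 0.8, -1.5]
width: 0.0565
grasp_force: 43.0
```

move_arm(commands=[{"xyz": [0, 0, -0.001], "dr": [0, 0, 0], "claw": 50}, {"xyz": [0, 0, -0.002], "dr": [0, 0, 0], "claw": 50}, {"xyz": [0, 0, -0.003], "dr": [0, 0, 0], "claw": 50}, {"xyz": [0, 0, -0.003], "dr": [0, 0, 0], "claw": 50}])

```text
t: 20.0
position: [0.5877, 0.3061, 0.0749]
tcp_rot: [[-0.206, 0.979, -0.003], [0.979, 0.206, 0.002], [0.003, -0.002, -1.0]]
force: [-0.4, 0.7, -2.6]
width: 0.0566
grasp_force: 43.0
```

move_arm(commands=[{"xyz": [0, 0, -0.001], "dr": [0, 0, 0], "claw": 50}, {"xyz": [0, 0, -0.002], "dr": [0, 0, 0], "claw": 50}, {"xyz": [0, 0, -0.002], "dr": [0, 0, 0], "claw": 50}])

```text
t: 20.3
position: [0.5877, 0.3061, 0.0729]
tcp_rot: [[-0.206, 0.979, -0.003], [0.979, 0.206, 0.002], [0.003, -0.002, -1.0]]
force: [0.1, 1.3, -1.8]
width: 0.0569
grasp_force: 43.0
```

move_arm(commands=[{"xyz": [0, 0, -0.001], "dr": [0, 0, 0], "claw": 50}, {"xyz": [0, 0, -0.0015], "dr": [0, 0, 0], "claw": 50}, {"xyz": [0, 0, -0.0015], "dr": [0, 0, 0], "claw": 50}])

```text
t: 20.6
position: [0.5877, 0.3061, 0.0715]
tcp_rot: [[-0.206, 0.979, -0.003], [0.979, 0.206, 0.002], [0.003, -0.002, -1.0]]
force: [0.1, 0.4, -1.5]
width: 0.0565
grasp_force: 43.0
```

move_arm(commands=[{"xyz": [0, 0, -0.001], "dr": [0, 0, 0], "claw": 50}, {"xyz": [0, 0, -0.0015], "dr": [0, 0, 0], "claw": 50}, {"xyz": [0, 0, -0.0015], "dr": [0, 0, 0], "claw": 50}])

```text
t: 20.9
position: [0.5879, 0.3062, 0.0705]
tcp_rot: [[-0.206, 0.979, -0.002], [0.979, 0.206, 0.002], [0.003, -0.002, -1.0]]
force: [-1.5, -1.2, 0.3]
width: 0.0573
grasp_force: 43.3
```

move_arm(commands=[{"xyz": [0, 0, -0.001], "dr": [0, 0, 0], "claw": 50}, {"xyz": [0, 0, -0.001], "dr": [0, 0, 0], "claw": 50}, {"xyz": [0, 0, -0.001], "dr": [0, 0, 0], "claw": 50}])

```text
t: 21.2
position: [0.5879, 0.3062, 0.0696]
tcp_rot: [[-0.206, 0.979, -0.002], [0.979, 0.206, 0.002], [0.003, -0.002, -1.0]]
force: [-1.8, -1.2, 3.1]
width: 0.0569
grasp_force: 43.5
```

Run:
```python
from plan import *
s=env.sense();print(s["position"],s["force"],s["wrist_torque"])
W=cam("wrist");i=W[0]["img"].astype(int);p=s["position"];R=s["tcp_rot"];c=p-.006*R[:,2]
print(proj(W,np.array([c+.075*R[:,0]+b*.029*R[:,1]-.0045*R[:,2] for b in(-1,1)])))
m=(i[:,:,0]-i[:,:,2]>60);ys=np.where(m[:,290:350].mean(1)>.7)[0];print(ys.min(),[ (lambda x:(x.min(),x.max()))(np.where(m[r,200:450])[0]+200) for r in (ys.min()+3,150)])
```

```text
[0.5879 0.3062 0.0696] [-1.7745 -1.1524  3.0789] [-0.1542  0.3841 -0.0039]
[[258.1725 100.0599]
 [394.9982 100.1529]]
104 [(np.int64(256), np.int64(392)), (np.int64(258), np.int64(389))]
```

move_arm(commands=[{"xyz": [0, 0, 0], "dr": [0, 0, 0], "claw": 66}, {"xyz": [0, 0, 0], "dr": [0, 0, 0], "claw": 68}, {"xyz": [0, 0, 0], "dr": [0, 0, 0], "claw": 70}, {"xyz": [0, 0, 0], "dr": [0, 0, 0], "claw": 73}, {"xyz": [0, 0, 0], "dr": [0, 0, 0], "claw": 77}, {"xyz": [0, 0, 0], "dr": [0, 0, 0], "claw": 84}, {"xyz": [0, 0, 0], "dr": [0, 0, 0], "claw": 90}, {"xyz": [0, 0, 0], "dr": [0, 0, 0], "claw": 90}])

```text
t: 22.05
position: [0.5878, 0.3062, 0.0691]
tcp_rot: [[-0.206, 0.979, -0.002], [0.979, 0.206, 0.002], [0.003, -0.002, -1.0]]
force: [-0.8, 0.1, -0.3]
width: 0.0766
grasp_force: 0.0
```

move_arm(commands=[{"xyz": [0, 0, 0.005], "dr": [0, 0, 0], "claw": 90}, {"xyz": [0, 0, 0.015], "dr": [0, 0, 0], "claw": 90}, {"xyz": [0, 0, 0.03], "dr": [0, 0, 0], "claw": 90}, {"xyz": [0, 0, 0.06], "dr": [0, 0, 0], "claw": 90}, {"xyz": [0, 0, 0.1], "dr": [0, 0, 0], "claw": 90}, {"xyz": [0, 0, 0.14], "dr": [0, 0, 0], "claw": 90}, {"xyz": [0, 0, 0.18], "dr": [0, 0, 0], "claw": 90}, {"xyz": [0, 0, 0.18], "dr": [0, 0, 0], "claw": 90}, {"xyz": [0, 0, 0.18], "dr": [0, 0, 0], "claw": 90}])

```text
t: 22.95
position: [0.5887, 0.3065, 0.2527]
tcp_rot: [[-0.206, 0.979, 0.002], [0.979, 0.206, 0.004], [0.004, 0.003, -1.0]]
force: [-0.3, 0.1, -0.3]
width: 0.0766
grasp_force: 0.0
```

Run:
```python
from plan import *
W=cam("wrist");s=env.sense();p=s["position"];i=W[0]["img"].astype(int)
m=((i[:,:,0]-i[:,:,2])>60).astype(np.uint8)
cs,_=cv2.findContours(m,cv2.RETR_EXTERNAL,cv2.CHAIN_APPROX_SIMPLE)
for k in sorted(cs,key=cv2.contourArea)[-2:]: print("tile box",cv2.contourArea(k),cv2.boxPoints(cv2.minAreaRect(k)).tolist())
g=i.mean(2);print("pan row prof R",g[150:155,350:470].mean(0).astype(int)[::3].tolist(),"L",g[150:155,170:290].mean(0).astype(int)[::3].tolist())
q=np.array([.5905,.302,.21])
print("pred pan",proj(W,np.array([w(q,(a,b,74)) for a,b in((-90,90),(90,90),(90,-90),(-90,-90))])))
R=s["tcp_rot"];c=np.array([.588,.304,.083]);print("pred tile",proj(W,np.array([c+a*.075*R[:,0]+b*.029*R[:,1] for a,b in((1,-1),(1,1),(-1,1),(-1,-1))])))
S=cam("scene");i=S[0]["img"].astype(int);sub=((i[:,:,0]-i[:,:,2])>60)[150:225,335:420].astype(np.uint8)
cs,_=cv2.findContours(sub,cv2.RETR_EXTERNAL,cv2.CHAIN_APPROX_SIMPLE);k=max(cs,key=cv2.contourArea)
print("scene tile",(cv2.boxPoints(cv2.minAreaRect(k))+[335,150]).tolist(),"centroid",k[:,0].mean(0)+[335,150])
print("scene pred",proj(S,np.array([c+a*.075*R[:,0]+b*.029*R[:,1] for a,b in((1,-1),(1,1),(-1,1),(-1,-1))])).tolist())
print(s["t"],s["force"]);cv2.imwrite("pics/end.png",cv2.cvtColor(W[0]["img"],cv2.COLOR_RGB2BGR))
```

```text
tile box 7215.5 [[293.9999694824219, 248.99996948242188], [293.9999694824219, 113.0], [349.9999694824219, 113.0], [349.9999694824219, 248.99996948242188]]
pan row prof R [167, 177, 177, 179, 180, 179, 182, 181, 179, 178, 183, 179, 179, 178, 179, 180, 180, 180, 180, 198, 96, 24, 22, 18, 23, 24, 20, 19, 17, 20, 18, 20, 21, 22, 18, 20, 22, 19, 22, 20] L [48, 24, 26, 28, 86, 90, 90, 88, 89, 90, 90, 90, 89, 91, 87, 28, 21, 104, 138, 145, 147, 145, 146, 128, 126, 124, 125, 121, 125, 123, 136, 151, 157, 141, 146, 152, 160, 174, 182, 170]
pred pan [[237.3174 101.5544]
 [411.6628 101.1924]
 [400.2855 260.1466]
 [249.0186 260.6793]]
pred tile [[294.0635 113.3671]
 [351.5939 113.3883]
 [348.2109 250.1817]
 [297.3977 250.2433]]
scene tile [[371.1034469604492, 182.24137496948242], [381.2413787841797, 156.89654922485352], [396.9310302734375, 163.17241287231445], [386.79309844970703, 188.51723861694336]] centroid [384.3333 172.375 ]
scene pred [[381.3712321297389, 159.81725355080602], [396.9489185385083, 162.96864538606997], [388.3247733352398, 185.14168796855748], [371.44387459320984, 181.43102035808707]]
23.0 [-0.7162  0.7389 -0.4037]
```

The tile lies flat on the pan, centred to within about 3 mm in the wrist image: columns 294–350 against pan 238–406, rows 113–249 against roughly 97–257. The gripper is clear, so I hand in.

```bash
python3 -c "
from rig import env,cams,order
print(order.job_done())"
```

```text
the job is handed in; nothing more can be done
None
```

I tilted the long tile out of the tank, leaned it on the rack and let go, then re-gripped it and laid it flat on the balance pan, about 3 mm from the middle; I handed in at 23 s with the gripper clear, and the verdict was not shown.

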